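# Fit the notched blade to the window scraper

### The arm

A 7-joint arm with a two-finger parallel gripper is mounted at the origin on the work surface. World frame = base frame: x ahead of the robot, y to its left, z up, the work surface at z = 0. Lengths are in m, angles in rad, forces in N, time in s.
With the tool pointing down it reaches from about 0.4 to 0.85 m from the base axis. Payload 4.5 kg.
Tool frame: the origin (TCP) lies midway between the tips of the shut fingers; the grasp point (between the pads) lies 19 mm behind it; z points along the fingers, y is the direction in which the jaws open and shut (so a half turn about z gives the same grasp; the last joint's range is limited). The gripper opens to 88 mm and grips with 3 to 60 N. Pads are 18 mm wide; open, the fingers measure 123 mm over their backs; the gripper's body (75 mm by 187 mm) begins 45 mm behind the grasp point.
Start: joints at [1.249, 0.689, -0.195, 1.565, 0.157, 0.902, -0.215], TCP at [0.218, -0.586, 0.216] pointing down, gripper open.
Joint ranges: [-3.01, 3.01], [-0.46, 2.08], [-1.47, 1.51], [0.13, 2.56], [-1, 4.14], [0.04, 2.09], [-2.66, 2.66]. Speed limits (rad/s): [2.57, 2.57, 3.14, 3.14, 3.14, 3.14, 3.14].

### API

Orientations are given as a unit quaternion [x, y, z, w].
In Python, from plant import r gives the robot as it stands. The module is installed in compiled form; this text tells all that it offers.
- The arm moves only by the tool carry_out, never from a script. Its argument "commands" is a list of rows, each a list of 6 numbers: the shift along the tool's x, y, z in m, then the turn, a rotation vector about the tool's x, y, z in degrees. In form: [[dx, dy, dz, wx, wy, wz], ...]. A call has 1 to 12 rows; each row is the pose to reach, as a shift and turn from the pose commanded when the call began, along the tool's axes at that moment; what a row does not reach only later rows make up. A row lasts 1/10 s, in which the tool goes at most 50 mm and 8.59 degrees, less where a joint would pass 70% of its speed; a pose out of reach is approached as far as the arm can. A call with a gripper value outside its range is refused whole. "fingers" is the closure in counts, from 0 (fully open) to 255 (shut), set as the call begins (left out, the last holds). The fingers move at their own pace and stop on an object; "grip_force" is the grip in N (left out, the last holds). Time passes only in rows, so rows that repeat a pose let the fingers close. It gives the time, the measured TCP pose, the force and the opening at its end, in the units of the state.
- r.get_state(): the state, without advancing time (a new reading comes with each control period).
- r.snapshot(name): name is "scene" or "top" or "wrist"; returns a dict with "img" (400x640x3 uint8, blue, green, red), "intrinsics" (3x3 intrinsics, pixels), "extrinsics" (4x4, takes a point from camera to world coordinates); the wrist camera has in their place "tool_from_camera" (4x4, takes a point from camera to tool coordinates, whose origin is the TCP and whose axes are the flange's). Camera axes: x right, y down, z forward; pixel columns grow to the right and rows downward; lengths in m; the calibration is good to about 2 mm. A picture is of the moment at which its call begins: read the wrist's pose just before it. There is no depth.
- r.finish_job(): hands the job in, once; it reports no verdict.
Trained networks look in a picture, given as the dict that the camera call returned (one of the last four; its "shot" number tells which), for a name from the list of things; names that differ only in an ending like _2 or _b are one class to them, and where a whole thing is asked for, a point or a joint stands for the part that bears it (a point fixed in the world has none). Each returns a list of dicts, best first, with "p" (0 to 1); they miss things now and then, are a little off and sometimes report something else, mostly with a low value. They report only what shows in the picture. A call takes as long as a camera call. They do not tell look-alikes from the thing itself.
- r.spot_in(picture, label): "xyz" ([x, y, z] in m, in world coordinates, good to about 4 mm: the middle of the surface that is visible of it).
- r.spot_point(picture, label): "xyz" ([x, y, z] in m, in world coordinates, good to about 4 mm: a listed point, or the origin of a listed thing).
The state is a dict: "clock": time; "q": joint angles; "qd": joint speeds; "joint_torque": joint torques, N m; "tool_pos": TCP position; "eef_rot": TCP orientation; "contact_force": force on the tool from outside, world axes, zero at the start; "moment": the same for the moment, N m; "opening": opening from 0.0 (shut) to 1.0 (fully open).
Only numpy, scipy, OpenCV 4.12 (cv2) and the standard library are available. Lean on these libraries where they do the work, as an engineer would, in place of code of your own. Each camera call takes 0.05 s, during which the arm holds its last target.

### The job

Fit the blade to the window scraper lying on the sill: take the blade that has a notch in its back edge and lay it gently, not dropped, on the scraper's flat bed, with its notch over the bed's pin and its cutting edge away from the handle, so that it lies flat and square to the handle. Leave the other blade, which has no notch, and the lantern where they are.

Things in the scene. Friction and masses are not known exactly. Their poses are not given: they have to be found in the camera images.
- blade: Loose notched steel blade, lying flat, z up, about 120 g. Origin: on its underside, below the fin's middle. Plate 4 mm thick, 100 wide (y), x -42 (back edge) to +28, then an 8 mm thin cutting edge. Notch open at the back edge: x -42 to -18, y -12 to +12 mm. Black grip fin on the origin: 28 long (x), 10 thick (y), top 26 mm above the underside; pinch it across y, tips just above the plate.
- scraper: Bladeless window scraper, loose on its back, 0.6 kg. Origin on the sill under the grey bed: level block x -46 to +22, y -40 to +40, top 16 mm above the sill. Upright steel pin, 8 mm diameter, at x -30, y 0, rising 10 mm above the bed. Black handle, 26 mm high, runs along -x to x -175. A blade fitted ideally has its origin 16 mm straight above this one, axes (x: cutting edge) parallel.
- plain_blade: The other loose steel blade, not wanted: same size, fin, origin and axes as the blade, but its back edge is straight, with no notch. Not to be moved.
- lantern: Green solar lantern standing upright, round, 90 mm in diameter, 91 mm high, with a clear middle and a press button on top; 350 g. Origin at the centre of its underside. Not to be moved.
Not all that is in view belongs to the job. Leave any purple look-alike of the blade alone.

How it is judged:
At the end, for the whole second after the job is handed in: The notched blade rests fin up and flat (within 4.5 degrees) on the scraper's bed, underside within 2.5 mm of the bed's top, origin within 12 mm in x and in y of its ideal place, axes within 11 degrees of the scraper's, so that the pin stands in the notch; the scraper lies flat at rest (x of blade in the frame of scraper between -0.012 and 0.012 m and y of blade in the frame of scraper between -0.012 and 0.012 m and z of blade in the frame of scraper between 0.013 and 0.0185 m and angle between the x axis of blade and the x axis of scraper, either way round below 0.2 rad and angle between each of blade, scraper's own z axis and vertical below 0.08 rad and linear speed of each of blade, scraper below 0.02 m/s); the robot touches nothing.
It fails at once if the blade without a notch is moved by more than 30 mm (distance of plain_blade from where it was at the start of the episode above 0.03 m).
It fails at once if the lantern is moved by more than 30 mm or tipped (distance of lantern from where it was at the start of the episode above 0.03 m or angle between lantern's own z axis and vertical above 0.35 rad).
It fails at once if the notched blade is dropped (falls free from more than about 25 mm) (linear speed of blade above 0.7 m/s and contact force between the fingers and blade below 0.05 N).
It also fails if it takes over 40 s, if anything falls off the work surface, if the arm or the gripper's body presses on something with over 40 N, if the wrist force passes 120 N, or if a joint passes its speed limit or range.

## Working session

There is one attempt and no reset: what is moved stays moved. The work goes in short steps, Python scripts to look and compute and a tool call to move; the robot and the scene stay as the last step left them, time stands still between calls to the robot, and variables do not carry over. Pictures are saved under pics/ and viewed, and the job is handed in when it is done.

Besides the shell and the picture viewer there is one more tool, called after "Emit:" by a JSON object that holds its "fn" and its "kwargs". carry_out: Moves the arm, as the interface text tells. Its arguments: {"type":"object","properties":{"commands":{"type":"array","items":{"type":"array","items":{"type":"number"}}},"fingers":{"type":"number"},"grip_force":{"type":"number"}},"required":["commands"]}

```bash
mkdir -p pics
python3 - <<'E'
from plant import r
import cv2,numpy as np
s=r.get_state();print({k:np.round(s[k],3) for k in('clock','tool_pos','eef_rot','opening')})
for n in('scene','top'):
    p=r.snapshot(n);cv2.imwrite(f'pics/{n}0.png',p['img'])
    for l in('blade','scraper','plain_blade','lantern'):
        print(n,l,[(np.round(d['xyz'],3),round(d['p'],2)) for d in r.spot_point(p,l)])
    print(np.round(p['intrinsics'],1).tolist(),np.round(p['extrinsics'],3).tolist())
E
```

```text
{'clock': np.float64(0.0), 'tool_pos': array([ 0.217, -0.585,  0.215]), 'eef_rot': array([ 0.984,  0.177, -0.   , -0.001]), 'opening': np.float64(0.999)}
scene blade [(array([ 0.739, -0.269, -0.003]), 0.85), (array([ 0.365, -0.133,  0.   ]), 0.65), (array([ 0.6  , -0.04 , -0.002]), 0.63), (array([ 0.45 ,  0.002, -0.006]), 0.62), (array([ 0.757, -0.111,  0.001]), 0.61)]
scene scraper [(array([0.546, 0.224, 0.002]), 0.67)]
scene plain_blade [(array([ 0.528, -0.228, -0.002]), 0.98)]
scene lantern [(array([ 0.759,  0.064, -0.005]), 0.58)]
[[475.6, 0.0, 320.5], [0.0, 475.6, 197.9], [0.0, 0.0, 1.0]] [[0.883, 0.377, -0.28, 0.907], [0.47, -0.716, 0.516, -0.607], [-0.006, -0.587, -0.809, 0.973], [0.0, 0.0, 0.0, 1.0]]
top blade [(array([ 0.737, -0.266, -0.002]), 0.95), (array([ 0.759, -0.105,  0.   ]), 0.76), (array([ 0.367, -0.132,  0.003]), 0.65), (array([ 0.6  , -0.04 , -0.002]), 0.64)]
top scraper [(array([ 0.543,  0.22 , -0.002]), 0.97)]
top plain_blade [(array([ 0.529, -0.227, -0.002]), 0.77)]
top lantern [(array([ 0.763,  0.061, -0.002]), 0.75)]
[[407.7, 0.0, 321.0], [0.0, 407.7, 195.1], [0.0, 0.0, 1.0]] [[-0.006, -0.99, 0.139, 0.457], [-1.0, 0.002, -0.027, 0.027], [0.026, -0.139, -0.99, 0.951], [0.0, 0.0, 0.0, 1.0]]
```

View pics/scene0.png

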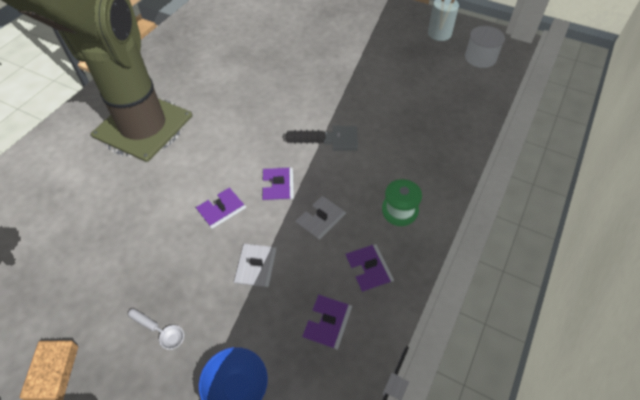

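View pics/top0.png

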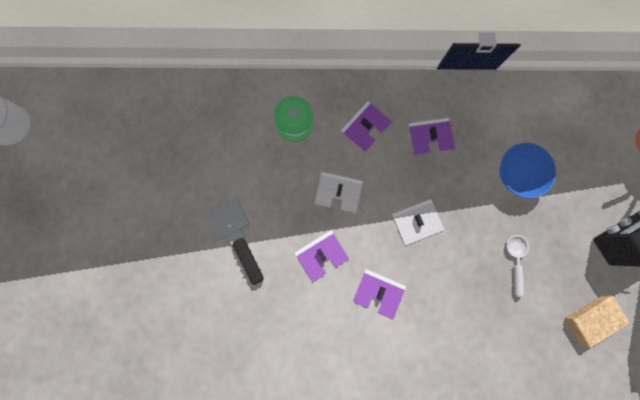

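The wanted blade is the grey notched one at top-view pixel (340,190), about (0.60, -0.04). The plain blade is at (418,221). The scraper bed is at (228,219), with its handle running to (262,280), and the lantern is at (294,118). The purple blades are decoys. I'll zoom in for the angles.

```bash
cat > h.py <<'E'
import cv2,numpy as np
from scipy.spatial.transform import Rotation as R
def unproj(K,T,uv,z):
    d=T[:3,:3]@np.linalg.inv(K)@np.array([uv[0],uv[1],1.]);o=T[:3,3];return o+d*(z-o[2])/d[2]
def proj(K,T,P):
    P=np.atleast_2d(P);c=(P-T[:3,3])@T[:3,:3];q=c@K.T;return q[:,:2]/q[:,2:]
def place(x,y,yaw,pts,z=0):
    c,s=np.cos(yaw),np.sin(yaw);pts=np.array(pts,float);return np.c_[x+c*pts[:,0]-s*pts[:,1],y+s*pts[:,0]+c*pts[:,1],z+pts[:,2]]
BL=[np.array([[-42,-50,4],[28,-50,4],[36,-50,1],[36,50,1],[28,50,4],[-42,50,4],[-42,12,4],[-18,12,4],[-18,-12,4],[-42,-12,4]])/1e3,np.array([[-14,-5,26],[14,-5,26],[14,5,26],[-14,5,26]])/1e3]
SC=[np.array([[-46,-40,16],[22,-40,16],[22,40,16],[-46,40,16]])/1e3,np.array([[-34,-4,26],[-26,-4,26],[-26,4,26],[-34,4,26]])/1e3,np.array([[-46,0,26],[-175,0,26]])/1e3]
def draw(img,K,T,model,x,y,yaw,z,s,off,col):
    for m in model:
        u=(proj(K,T,place(x,y,yaw,m,z))-off+.5)*s
        cv2.polylines(img,[np.round(u*16).astype(int)],True,col,1,cv2.LINE_AA,4)
def crop(img,c,w,s):
    off=np.array([c[0]-w//2,c[1]-w//2]);return cv2.resize(img[off[1]:off[1]+w,off[0]:off[0]+w],None,fx=s,fy=s,interpolation=cv2.INTER_CUBIC),off
E
python3 - <<'E'
from plant import r
from h import *
p=r.snapshot('top');K,T=map(np.array,(p['intrinsics'],p['extrinsics']))
a,o1=crop(p['img'],(340,192),66,6);b,o2=crop(p['img'],(238,240),96,4)
draw(a,K,T,BL,.6,-.04,.19-.3,0,6,o1,(0,255,0))
draw(b,K,T,SC,.543,.22,.5,0,4,o2,(0,255,0))
b=cv2.resize(b,(396,396));cv2.imwrite('pics/fit1.png',np.hstack([a,b]))
E
```

```text
(no output)
```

View pics/fit1.png

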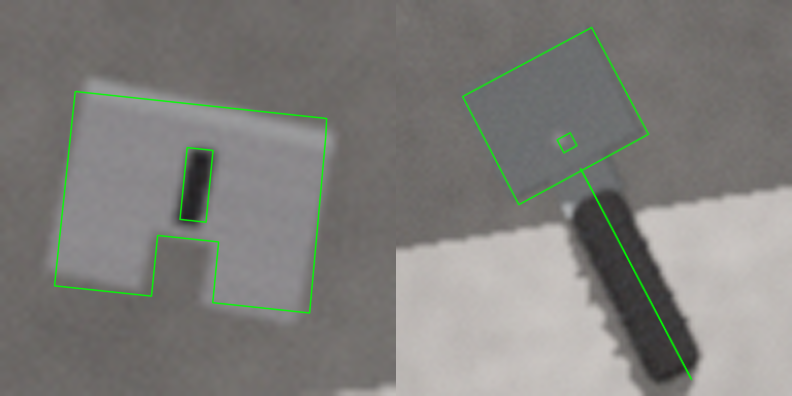

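Run:
```python
from plant import r
from h import *
p=r.snapshot('top');K,T=map(np.array,(p['intrinsics'],p['extrinsics']))
im=p['img'];e=np.clip((im.astype(float)-60)*3.0,0,255).astype(np.uint8)
a,o1=crop(im,(340,192),66,6);b,o2=crop(e,(238,240),96,4)
draw(a,K,T,BL,.6015,-.0405,-.21,0,6,o1,(0,255,0))
c=b.copy()
draw(b,K,T,SC,.543,.219,.42,0,4,o2,(0,255,0))
cv2.imwrite('pics/fit2.png',np.hstack([cv2.resize(a,(384,384)),b]));cv2.imwrite('pics/fit2c.png',c)
```

```text
(no output)
```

View pics/fit2.png

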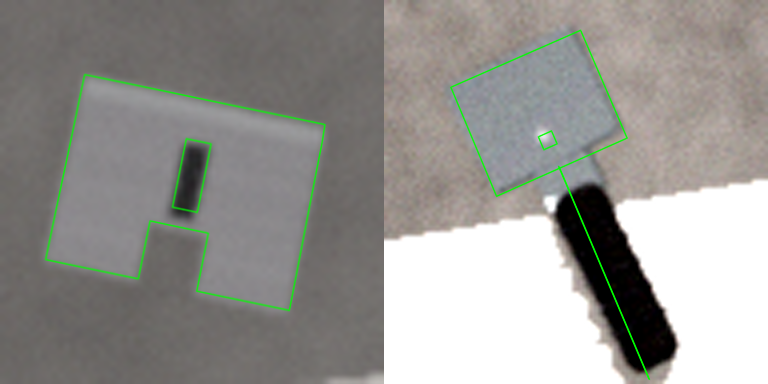

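View pics/fit2c.png

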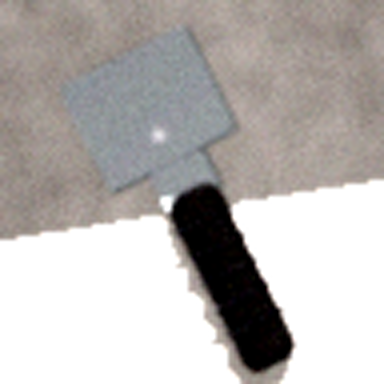

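```bash
cat >> h.py <<'E'
def goal(s,x,y,z,yaw):
    """row from present pose to TCP at xyz pointing down, tool x axis at world yaw"""
    Rt=R.from_quat(s['eef_rot']);Rg=R.from_euler('z',yaw)*R.from_euler('x',np.pi)
    d=Rt.inv().apply(np.array([x,y,z])-s['tool_pos']);w=(Rt.inv()*Rg).as_rotvec(degrees=True)
    return np.round(d,4).tolist(),np.round(w,2).tolist()
def wristT(p,s):
    T=np.eye(4);T[:3,:3]=R.from_quat(s['eef_rot']).as_matrix();T[:3,3]=s['tool_pos'];return T@np.array(p['tool_from_camera'])
E
python3 - <<'E'
from plant import r
from h import *
s=r.get_state();print(goal(s,.6015,-.0405,.16,-.21))
p=r.snapshot('wrist');print(np.round(p['tool_from_camera'],3).tolist())
E
```

```text
([0.5497, -0.3775, 0.0555], [0.01, -0.0, 32.42])
[[0.0, -0.965, -0.261, 0.067], [1.0, -0.0, 0.001, -0.0], [-0.001, -0.261, 0.965, -0.169], [0.0, 0.0, 0.0, 1.0]]
```

Emit:
{"fn": "carry_out", "kwargs": {"commands": [[0.55, -0.378, 0, 0, 0, 32.4], [0.55, -0.378, 0, 0, 0, 32.4], [0.55, -0.378, 0, 0, 0, 32.4], [0.55, -0.378, 0, 0, 0, 32.4], [0.55, -0.378, 0, 0, 0, 32.4], [0.55, -0.378, 0, 0, 0, 32.4], [0.55, -0.378, 0, 0, 0, 32.4], [0.55, -0.378, 0, 0, 0, 32.4], [0.55, -0.378, 0, 0, 0, 32.4], [0.55, -0.378, 0.055, 0, 0, 32.4], [0.55, -0.378, 0.055, 0, 0, 32.4], [0.55, -0.378, 0.055, 0, 0, 32.4]], "fingers": 0}}

```text
clock: 1.85
tool_pos: [0.5614, -0.0969, 0.1786]
eef_rot: [0.995, -0.105, 0.0, 0.0]
contact_force: [0.7, -0.0, 0.0]
opening: 0.999
```

Run:
```python
from plant import r
from h import *
s=r.get_state();print(goal(s,.6015,-.0405,.16,-.21))
```

```text
([0.0274, -0.0635, 0.0186], [0.0, -0.05, 0.03])
```

Emit:
{"fn": "carry_out", "kwargs": {"commands": [[0.027, -0.063, 0.018, 0, 0, 0], [0.027, -0.063, 0.018, 0, 0, 0], [0.027, -0.063, 0.018, 0, 0, 0], [0.027, -0.063, 0.018, 0, 0, 0]]}}

```text
clock: 2.25
tool_pos: [0.5991, -0.0443, 0.1607]
eef_rot: [0.994, -0.105, -0.0, 0.001]
contact_force: [0.4, -0.4, -0.4]
opening: 1.004
```

Run:
```python
from plant import r
from h import *
s=r.get_state();print(s['tool_pos'],s['eef_rot'],goal(s,.6015,-.0405,.16,-.21))
p=r.snapshot('wrist');K=np.array(p['intrinsics']);T=wristT(p,s);print(K)
im=p['img'].copy();draw(im,K,T,BL,.6015,-.0405,-.21,0,1,0,(0,255,0));cv2.imwrite('pics/w1.png',im);cv2.imwrite('pics/w1raw.png',p['img'])
```

```text
[ 0.59906713 -0.04431511  0.16072591] [ 9.94465667e-01 -1.05058167e-01 -3.75795611e-04  8.23638150e-04] ([0.0016, -0.0042, 0.0007], [0.1, 0.03, -0.03])
[[312.48513253   0.         322.63235352]
 [  0.         312.48513253 201.6586123 ]
 [  0.           0.           1.        ]]
```

View pics/w1.png

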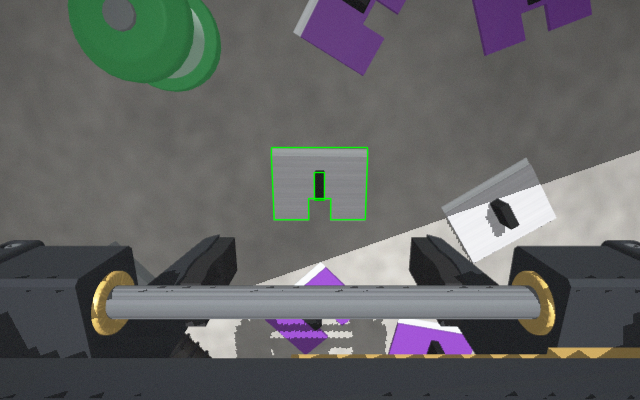

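The overlay matches the blade outline (271–368, 147–220) and the fin at (319,185). I'll descend and pinch it.

Emit:
{"fn": "carry_out", "kwargs": {"commands": [[0.002, -0.004, 0.045, 0, 0, 0], [0.002, -0.004, 0.09, 0, 0, 0], [0.002, -0.004, 0.12, 0, 0, 0], [0.002, -0.004, 0.14, 0, 0, 0], [0.002, -0.004, 0.148, 0, 0, 0], [0.002, -0.004, 0.152, 0, 0, 0], [0.002, -0.004, 0.152, 0, 0, 0], [0.002, -0.004, 0.152, 0, 0, 0]]}}

```text
clock: 3.1
tool_pos: [0.6034, -0.0399, 0.0101]
eef_rot: [0.994, -0.105, 0.001, 0.0]
contact_force: [0.9, -0.7, -0.1]
opening: 1.0
```

Run:
```python
from plant import r
from h import *
s=r.get_state();print(s['tool_pos'],s['contact_force'],goal(s,.6015,-.0405,.008,-.21))
p=r.snapshot('wrist');cv2.imwrite('pics/w2.png',p['img'])
```

```text
[ 0.60342811 -0.03991235  0.01006359] [ 0.8923772  -0.74586355 -0.12937055] ([-0.0018, 0.001, 0.0021], [-0.01, -0.13, -0.02])
```

View pics/w2.png

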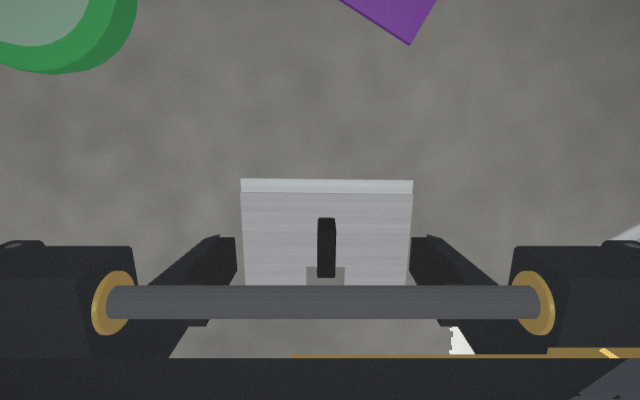

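The fin at (326,247) sits midway between the fingertips, and I see no contact. Closing on it.

Emit:
{"fn": "carry_out", "kwargs": {"commands": [[-0.001, 0, 0.002, 0, 0, 0], [-0.001, 0, 0.002, 0, 0, 0], [-0.001, 0, 0.002, 0, 0, 0], [-0.001, 0, 0.002, 0, 0, 0], [-0.001, 0, 0.002, 0, 0, 0], [-0.001, 0, 0.002, 0, 0, 0], [-0.001, 0, 0.002, 0, 0, 0], [-0.001, 0, 0.002, 0, 0, 0], [-0.001, 0, 0.002, 0, 0, 0], [-0.001, 0, 0.002, 0, 0, 0]], "fingers": 255, "grip_force": 25}}

```text
clock: 4.15
tool_pos: [0.6016, -0.0391, 0.0067]
eef_rot: [0.995, -0.105, 0.0, 0.0]
contact_force: [-0.1, -0.7, -0.3]
opening: 0.118
```

Emit:
{"fn": "carry_out", "kwargs": {"commands": [[0, 0, -0.015, 0, 0, 0], [0, 0, -0.04, 0, 0, 0], [0, 0, -0.07, 0, 0, 0], [0, 0, -0.1, 0, 0, 0], [0, 0, -0.1, 0, 0, 0]]}}

```text
clock: 4.65
tool_pos: [0.6049, -0.0395, 0.1118]
eef_rot: [0.994, -0.105, 0.004, -0.0]
contact_force: [0.7, -0.0, -1.1]
opening: 0.004
```

Run:
```python
from plant import r
from h import *
s=r.get_state();print(s['tool_pos'],s['contact_force'],s['opening'],goal(s,.543,.219,.11,.42))
p=r.snapshot('wrist');cv2.imwrite('pics/w3.png',p['img'])
```

```text
[ 0.60485232 -0.03946761  0.11176195] [ 0.72193078 -0.02096984 -1.06468892] 0.004139936710316692 ([-0.1144, -0.2399, 0.0011], [0.08, -0.52, -36.1])
```

View pics/w3.png

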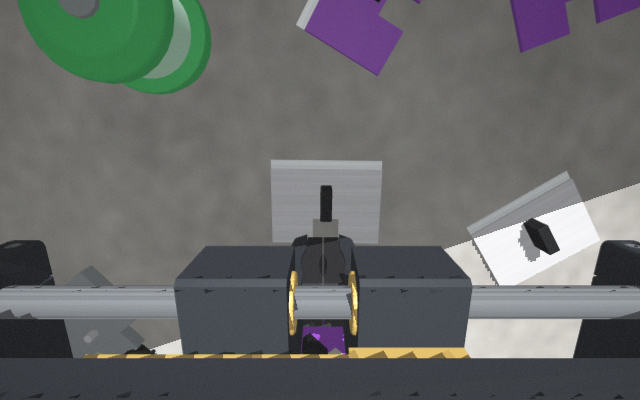

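The grasp missed: the opening is 0.004, and the blade is still on the surface at (326,203). The fingers probably hadn't built up force when I lifted. I'll measure the blade's pose again.

Run:
```python
from plant import r
from h import *
s=r.get_state();p=r.snapshot('wrist');K=np.array(p['intrinsics']);T=wristT(p,s)
im=p['img'];print(s['tool_pos'])
print(unproj(K,T,(272,160),.001),unproj(K,T,(381,161),.001))
a=im[130:270,230:410].copy();a=cv2.resize(a,None,fx=4,fy=4,interpolation=cv2.INTER_CUBIC)
draw(a,K,T,BL,.6015,-.0405,-.21,0,4,np.array([230,130]),(0,255,0));cv2.imwrite('pics/w4.png',a)
```

```text
[ 0.60334703 -0.0392582   0.10962929]
[ 0.64307716 -0.00124734  0.001     ] [ 0.62199586 -0.09601388  0.001     ]
```

View pics/w4.png

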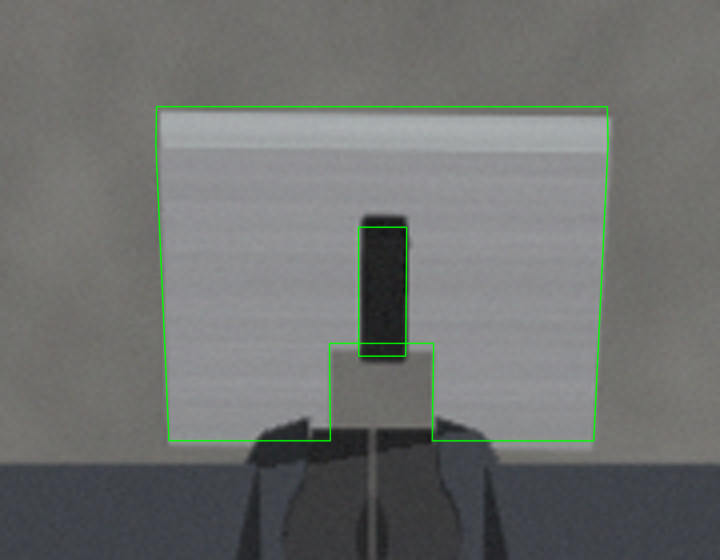

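Emit:
{"fn": "carry_out", "kwargs": {"commands": [[0, 0, 0, 0, 0, 0], [0, 0, 0, 0, 0, 0], [0, 0, 0, 0, 0, 0], [0, 0, 0, 0, 0, 0], [0, 0, 0, 0, 0, 0], [0, 0, 0, 0, 0, 0], [0, 0, 0, 0, 0, 0], [0, 0, 0, 0, 0, 0], [0, 0, 0, 0, 0, 0], [0, 0, 0, 0, 0, 0]], "fingers": 0}}

```text
clock: 5.75
tool_pos: [0.6016, -0.0391, 0.1067]
eef_rot: [0.995, -0.105, 0.0, 0.0]
contact_force: [0.7, 0.0, 0.1]
opening: 0.889
```

Run:
```python
from plant import r
from h import *
s=r.get_state();print(s['clock'],s['opening'],s['tool_pos'],goal(s,.600,-.040,.007,-.213))
p=r.snapshot('wrist');K=np.array(p['intrinsics']);T=wristT(p,s)
a=p['img'][130:270,230:410].copy();a=cv2.resize(a,None,fx=4,fy=4,interpolation=cv2.INTER_CUBIC)
draw(a,K,T,BL,.600,-.040,-.213,0,4,np.array([230,130]),(0,255,0));cv2.imwrite('pics/w5.png',a)
```

```text
5.75 0.8891031823227122 [ 0.60157844 -0.0391267   0.10673758] ([-0.0014, 0.0012, 0.0997], [0.0, -0.0, 0.19])
```

View pics/w5.png

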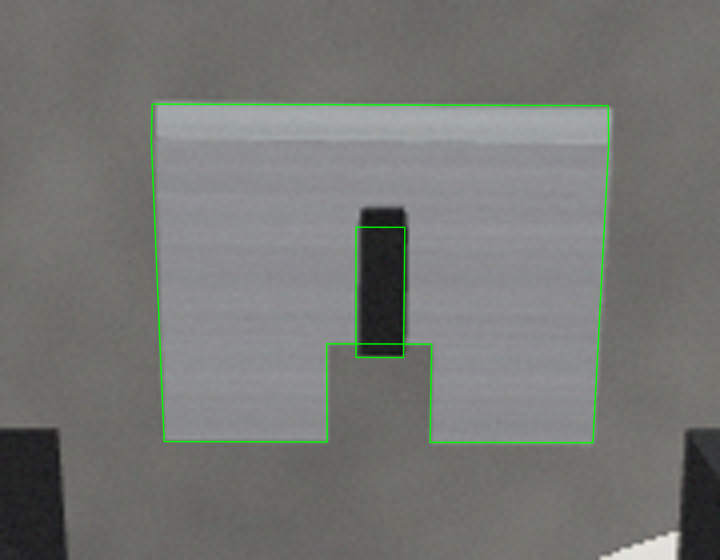

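Full finger travel takes about 1.1 s, so I had lifted before the fingers reached the fin. The blade hardly moved. I'll descend again and hold longer this time.

Emit:
{"fn": "carry_out", "kwargs": {"commands": [[-0.001, 0.001, 0.04, 0, 0, 0], [-0.001, 0.001, 0.075, 0, 0, 0], [-0.001, 0.001, 0.09, 0, 0, 0], [-0.001, 0.001, 0.097, 0, 0, 0], [-0.001, 0.001, 0.099, 0, 0, 0], [-0.001, 0.001, 0.099, 0, 0, 0], [-0.001, 0.001, 0.099, 0, 0, 0]]}}

```text
clock: 6.5
tool_pos: [0.6015, -0.04, 0.009]
eef_rot: [0.995, -0.105, 0.001, -0.0]
contact_force: [-0.1, -1.0, 0.9]
opening: 1.002
```

Emit:
{"fn": "carry_out", "kwargs": {"commands": [[0, 0, 0, 0, 0, 0], [0, 0, 0, 0, 0, 0], [0, 0, 0, 0, 0, 0], [0, 0, 0, 0, 0, 0], [0, 0, 0, 0, 0, 0], [0, 0, 0, 0, 0, 0], [0, 0, 0, 0, 0, 0], [0, 0, 0, 0, 0, 0], [0, 0, 0, 0, 0, 0], [0, 0, 0, 0, 0, 0], [0, 0, 0, 0, 0, 0], [0, 0, 0, 0, 0, 0]], "fingers": 255, "grip_force": 30}}

```text
clock: 7.7
tool_pos: [0.6004, -0.0399, 0.0077]
eef_rot: [0.995, -0.105, 0.0, 0.0]
contact_force: [0.4, -0.2, -0.2]
opening: 0.006
```

Emit:
{"fn": "carry_out", "kwargs": {"commands": [[0, 0, 0, 0, 0, 0], [0, 0, 0, 0, 0, 0], [0, 0, 0, 0, 0, 0], [0, 0, 0, 0, 0, 0]]}}

```text
clock: 8.1
tool_pos: [0.6004, -0.0399, 0.0078]
eef_rot: [0.995, -0.105, 0.0, 0.0]
contact_force: [-0.4, 0.9, -0.5]
opening: 0.007
```

Run:
```python
from plant import r
from h import *
s=r.get_state();p=r.snapshot('wrist');cv2.imwrite('pics/w6.png',p['img'])
p=r.snapshot('top');cv2.imwrite('pics/t6.png',crop(p['img'],(340,192),120,5)[0])
p=r.snapshot('scene');cv2.imwrite('pics/s6.png',crop(p['img'],(322,216),120,5)[0])
```

```text
(no output)
```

View pics/w6.png

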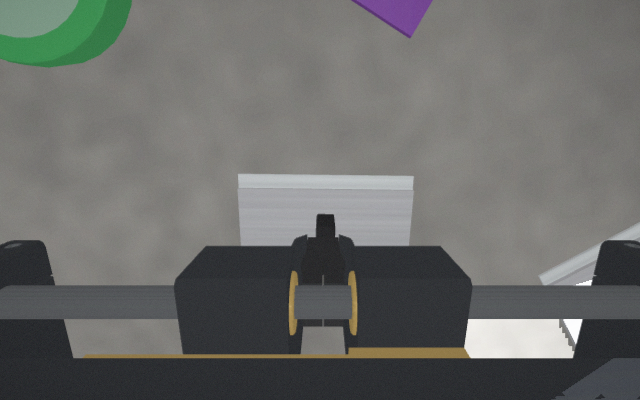

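View pics/s6.png

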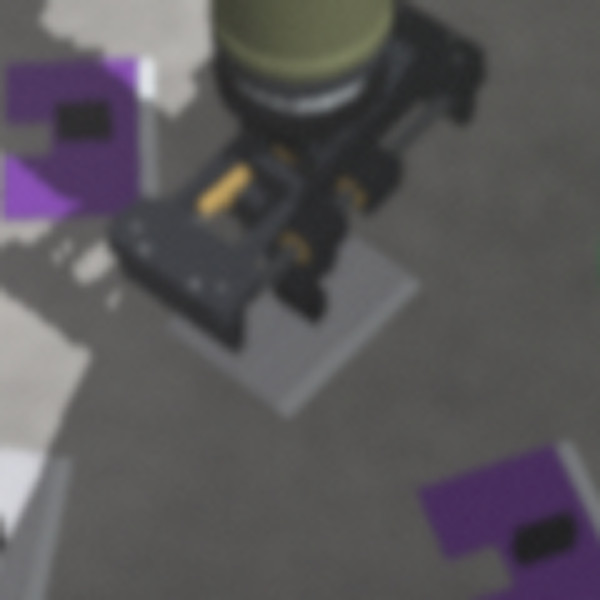

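Run:
```python
import cv2,numpy as np
def g(n): 
    a=cv2.imread(n)[190:330,270:376]; a=np.clip(a.astype(float)*2.2,0,255).astype(np.uint8); return cv2.resize(a,None,fx=3.6,fy=3.6,interpolation=cv2.INTER_CUBIC)
cv2.imwrite('pics/cmp.png',np.hstack([g('pics/w6.png'),g('pics/w3.png')]))
```

```text
(no output)
```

View pics/cmp.png

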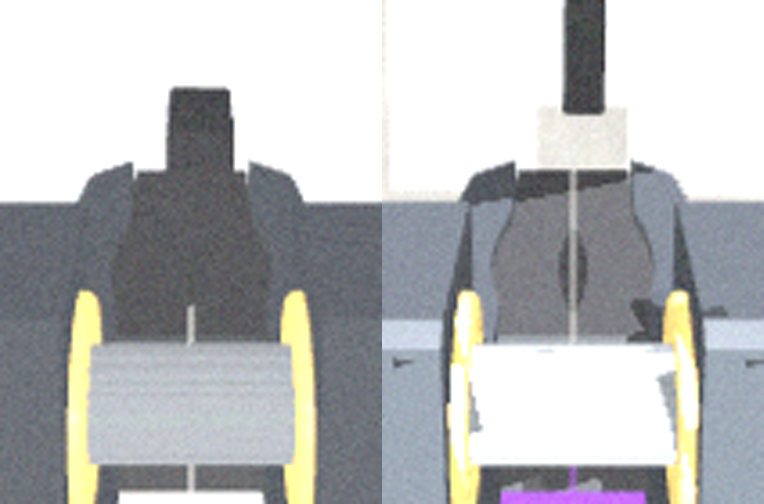

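View pics/t6.png

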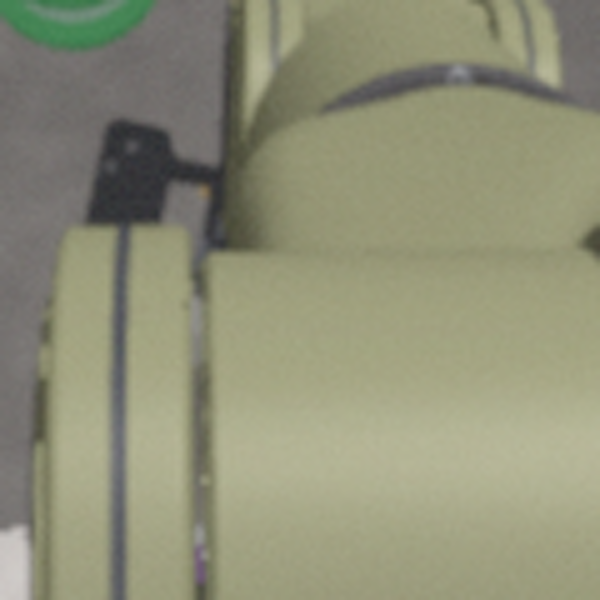

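Run:
```python
from plant import r
from h import *
s=r.get_state();p=r.snapshot('scene');K,T=map(np.array,(p['intrinsics'],p['extrinsics']))
a,o=crop(p['img'],(322,216),60,10)
a=np.clip(a.astype(float)*1.8,0,255).astype(np.uint8)
Rt=R.from_quat(s['eef_rot'])
for z,c in((0,(0,0,255)),(-.019,(0,255,255))):
  for x in(-.009,.009):
    u=(proj(K,T,s['tool_pos']+Rt.apply([x,0,z]))[0]-o+.5)*10;cv2.circle(a,tuple(int(v) for v in u),4,c,-1)
draw(a,K,T,BL,.600,-.040,-.213,0,10,o,(0,255,0))
cv2.imwrite('pics/s7.png',a)
w=r.snapshot('wrist');K=np.array(w['intrinsics']);TT=wristT(w,s);b=w['img'].copy()
for z,c in((0,(0,0,255)),(-.019,(0,255,255))):
  for x in(-.009,.009):
    u=proj(K,TT,s['tool_pos']+Rt.apply([x,0,z]))[0];cv2.circle(b,tuple(int(v) for v in u),2,c,-1)
cv2.imwrite('pics/w7.png',b)
```

```text
(no output)
```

View pics/s7.png

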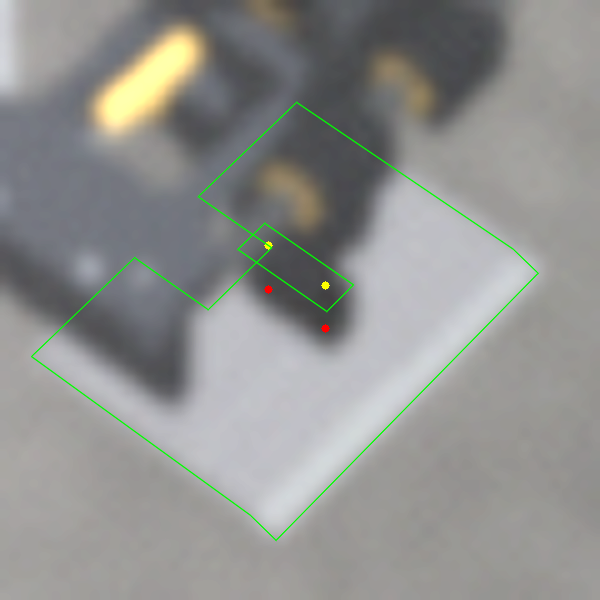

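View pics/w7.png

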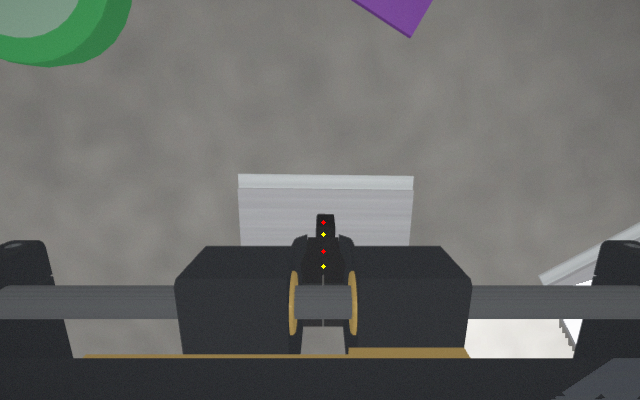

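The gripper shut with no contact. In the wrist picture the fingertips end at v≈237, which is where a point 19 mm behind the reported TCP projects. So the real tips seem to be just above the fin's top, higher than the reported TCP says. I'll open part-way and feel downward.

Emit:
{"fn": "carry_out", "kwargs": {"commands": [[0, 0, 0, 0, 0, 0], [0, 0, 0, 0, 0, 0], [0, 0, 0, 0, 0, 0], [0, 0, 0, 0, 0, 0], [0, 0, 0, 0, 0, 0], [0, 0, 0, 0, 0, 0]], "fingers": 130}}

```text
clock: 8.95
tool_pos: [0.6004, -0.0399, 0.0077]
eef_rot: [0.995, -0.105, 0.0, 0.0]
contact_force: [-0.3, -0.1, 0.5]
opening: 0.484
```

Emit:
{"fn": "carry_out", "kwargs": {"commands": [[0, 0, 0.002, 0, 0, 0], [0, 0, 0.004, 0, 0, 0], [0, 0, 0.004, 0, 0, 0]]}}

```text
clock: 9.25
tool_pos: [0.6001, -0.0398, 0.0033]
eef_rot: [0.995, -0.105, -0.0, 0.0]
contact_force: [-0.5, -0.1, 0.7]
opening: 0.492
```

Run:
```python
from plant import r
from h import *
s=r.get_state();print(s['tool_pos'],s['contact_force'])
p=r.snapshot('wrist');a=np.clip(p['img'].astype(float)*1.5,0,255).astype(np.uint8)[150:330,200:440];cv2.imwrite('pics/w8.png',cv2.resize(a,None,fx=3.2,fy=3.2,interpolation=cv2.INTER_CUBIC))
p=r.snapshot('scene');cv2.imwrite('pics/s8.png',crop(np.clip(p['img'].astype(float)*1.8,0,255).astype(np.uint8),(322,216),70,8)[0])
```

```text
[ 0.60006774 -0.039844    0.00333515] [-0.54368916 -0.09418442  0.74262641]
```

View pics/w8.png

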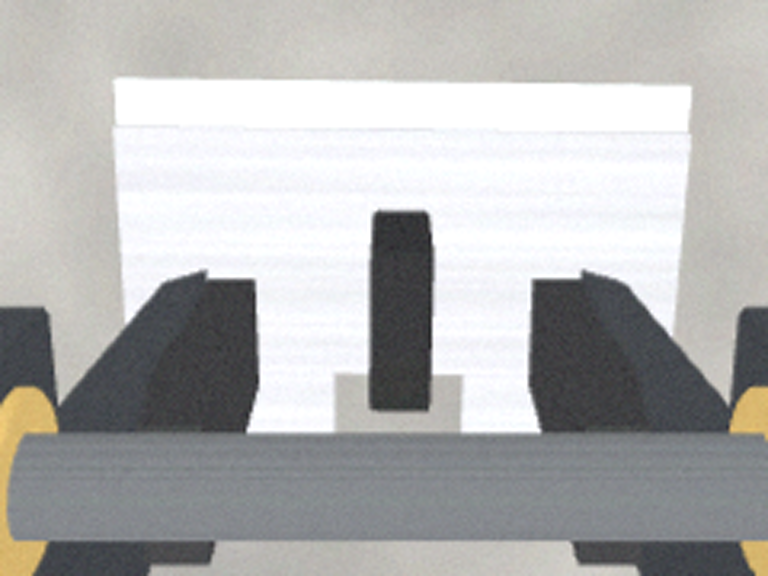

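View pics/s8.png

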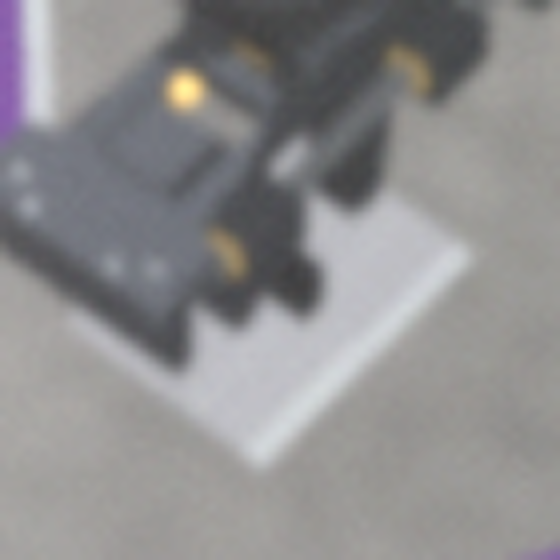

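At a reported z of 0.003 the tips are still well clear of the plate. I'll keep feeling downward.

Emit:
{"fn": "carry_out", "kwargs": {"commands": [[0, 0, 0.003, 0, 0, 0], [0, 0, 0.006, 0, 0, 0], [0, 0, 0.009, 0, 0, 0], [0, 0, 0.009, 0, 0, 0]]}}

```text
clock: 9.75
tool_pos: [0.6, -0.0398, -0.0059]
eef_rot: [0.995, -0.105, -0.0, 0.0]
contact_force: [-0.2, 0.3, 1.2]
opening: 0.484
```

Emit:
{"fn": "carry_out", "kwargs": {"commands": [[0, 0, 0.002, 0, 0, 0], [0, 0, 0.003, 0, 0, 0], [0, 0, 0.003, 0, 0, 0]]}}

```text
clock: 10.05
tool_pos: [0.6003, -0.0399, -0.0084]
eef_rot: [0.995, -0.105, -0.0, 0.0]
contact_force: [-0.4, -0.8, 0.2]
opening: 0.492
```

Run:
```python
from plant import r
from h import *
s=r.get_state();print(s['tool_pos'],s['contact_force'])
p=r.snapshot('wrist');a=np.clip(p['img'].astype(float)*1.5,0,255).astype(np.uint8)[150:330,200:440];cv2.imwrite('pics/w9.png',cv2.resize(a,None,fx=3.2,fy=3.2,interpolation=cv2.INTER_CUBIC))
```

```text
[ 0.60030802 -0.03987586 -0.00842118] [-0.40608593 -0.81611639  0.15166486]
```

View pics/w9.png

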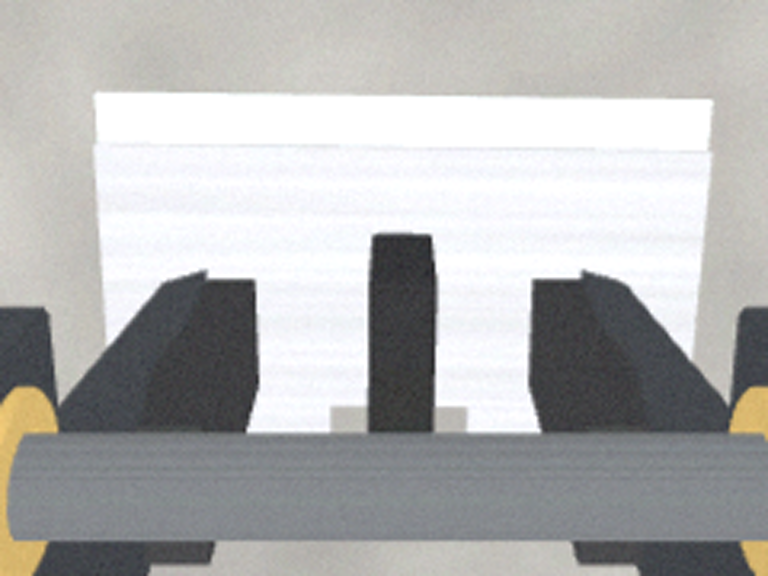

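The tips now straddle the fin with no contact. I'll go 2 mm lower and close.

Emit:
{"fn": "carry_out", "kwargs": {"commands": [[0, 0, 0.002, 0, 0, 0], [0, 0, 0.002, 0, 0, 0]]}}

```text
clock: 10.3
tool_pos: [0.6003, -0.0399, -0.0104]
eef_rot: [0.995, -0.105, -0.0, 0.0]
contact_force: [-0.5, -1.2, 0.1]
opening: 0.487
```

Emit:
{"fn": "carry_out", "kwargs": {"commands": [[0, 0, 0, 0, 0, 0], [0, 0, 0, 0, 0, 0], [0, 0, 0, 0, 0, 0], [0, 0, 0, 0, 0, 0], [0, 0, 0, 0, 0, 0], [0, 0, 0, 0, 0, 0], [0, 0, 0, 0, 0, 0], [0, 0, 0, 0, 0, 0], [0, 0, 0, 0, 0, 0]], "fingers": 255, "grip_force": 30}}

```text
clock: 11.2
tool_pos: [0.6004, -0.04, -0.0102]
eef_rot: [0.995, -0.105, 0.0, 0.0]
contact_force: [0.4, 0.0, 0.5]
opening: 0.112
```

Gripped: the opening is 0.112, which is about 10 mm and matches the fin. Lifting.

Emit:
{"fn": "carry_out", "kwargs": {"commands": [[0, 0, -0.015, 0, 0, 0], [0, 0, -0.04, 0, 0, 0], [0, 0, -0.07, 0, 0, 0], [0, 0, -0.1, 0, 0, 0], [0, 0, -0.1, 0, 0, 0], [0, 0, -0.1, 0, 0, 0]]}}

```text
clock: 11.8
tool_pos: [0.6006, -0.0397, 0.0907]
eef_rot: [0.995, -0.105, 0.001, -0.0]
contact_force: [-0.9, 0.3, -1.0]
opening: 0.106
```

Run:
```python
from plant import r
from h import *
s=r.get_state();print(s['tool_pos'],s['contact_force'],s['opening'],goal(s,.543,.219,.09,.42))
p=r.snapshot('wrist');cv2.imwrite('pics/w10.png',p['img'])
```

```text
[ 0.60061937 -0.0397158   0.09067691] [-0.94476187  0.33181845 -0.97929095] 0.10604302779033466 ([-0.1102, -0.2411, 0.0006], [0.0, -0.08, -36.07])
```

View pics/w10.png

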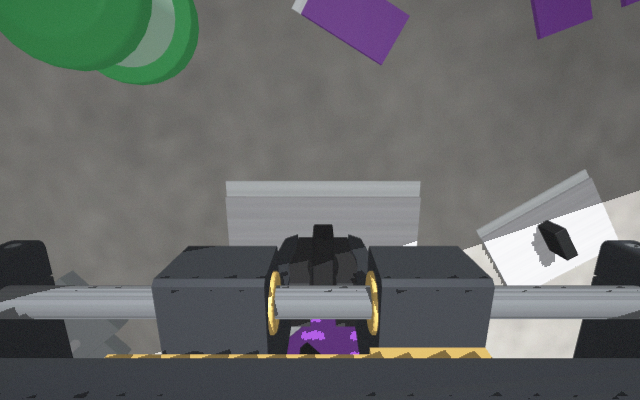

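The blade is held level. Next I'll refine the scraper's pose from both fixed cameras before carrying it over.

Run:
```python
from plant import r
from h import *
out=[]
for n,c in(('top',(232,225)),('scene',(335,138))):
    p=r.snapshot(n);K,T=map(np.array,(p['intrinsics'],p['extrinsics']))
    print(n,[(np.round(d['xyz'],4),round(d['p'],2)) for d in r.spot_point(p,'scraper')])
    e=np.clip((p['img'].astype(float)-50)*2.6,0,255).astype(np.uint8)
    a,o=crop(e,c,66,6);draw(a,K,T,SC,.5435,.221,.42,0,6,o,(0,255,0));draw(a,K,T,SC[:1],.5435,.221,.42,-.016,6,o,(255,255,0));out.append(a)
cv2.imwrite('pics/sc.png',np.hstack(out))
```

```text
top [(array([ 5.423e-01,  2.192e-01, -4.000e-04]), 0.85)]
scene [(array([0.5492, 0.2232, 0.0052]), 0.58)]
```

View pics/sc.png

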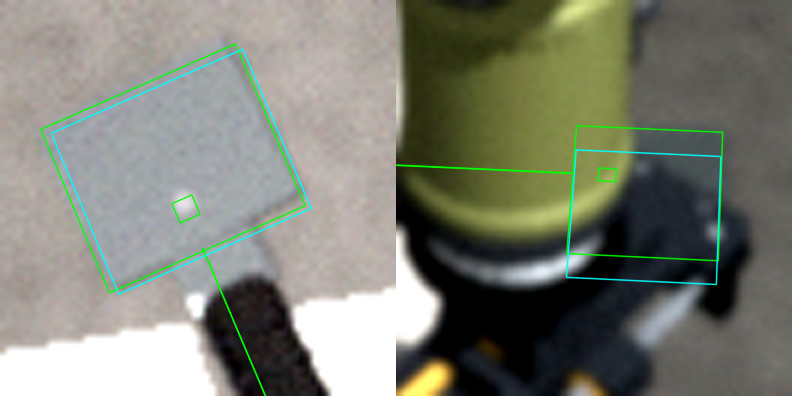

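Emit:
{"fn": "carry_out", "kwargs": {"commands": [[-0.018, -0.04, 0, 0, 0, -6], [-0.036, -0.08, 0, 0, 0, -12], [-0.055, -0.12, 0, 0, 0, -18], [-0.073, -0.16, 0, 0, 0, -24], [-0.092, -0.2, 0, 0, 0, -30], [-0.105, -0.228, 0, 0, 0, -34], [-0.11, -0.241, 0, 0, 0, -36.2], [-0.11, -0.241, 0, 0, 0, -36.2], [-0.11, -0.241, 0, 0, 0, -36.2], [-0.11, -0.241, 0, 0, 0, -36.2]]}}

```text
clock: 13.05
tool_pos: [0.5438, 0.2153, 0.0895]
eef_rot: [0.978, 0.207, -0.0, 0.001]
contact_force: [0.3, -1.0, -0.9]
opening: 0.111
```

Run:
```python
from plant import r
from h import *
s=r.get_state();print(s['clock'],s['tool_pos'],s['opening'],goal(s,.5435,.2205,.030,.42))
w=r.snapshot('wrist');K=np.array(w['intrinsics']);TT=wristT(w,s);b=w['img'].copy();
b=np.clip(b*1.5,0,255).astype(np.uint8)
draw(b,K,TT,SC,.5435,.2205,.42,0,1,0,(0,255,0));draw(b,K,TT,BL,*s['tool_pos'][:2],.42,s['tool_pos'][2]+.0102,1,0,(0,0,255))
cv2.imwrite('pics/w11.png',b)
for n,c in(('top',(232,225)),('scene',(335,138))):
    p=r.snapshot(n);cv2.imwrite(f'pics/{n}11.png',p['img'])
```

```text
13.05 [0.54380441 0.21532828 0.08950334] 0.11148294461512706 ([0.0019, -0.005, 0.0595], [0.14, 0.05, -0.15])
```

View pics/w11.png

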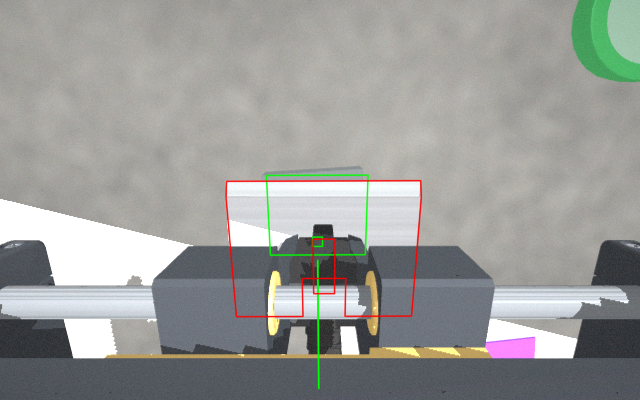

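View pics/scene11.png

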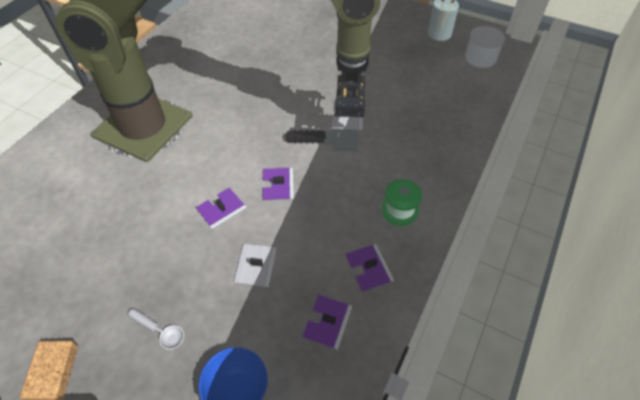

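Run:
```python
from plant import r
from h import *
s=r.get_state()
w=r.snapshot('wrist');K=np.array(w['intrinsics']);TT=wristT(w,s);b=np.clip((w['img'].astype(float)-60)*2.5,0,255).astype(np.uint8)
o=np.array([240,140]);a=cv2.resize(b[140:200,240:390],None,fx=5,fy=5,interpolation=cv2.INTER_CUBIC)
for yaw,c in((.42,(0,255,0)),(.5,(0,0,255))):
  draw(a,K,TT,SC[:1],.5435,.2205,yaw,0,5,o,c);draw(a,K,TT,SC[:1],.5435,.2205,yaw,-.016,5,o,c)
cv2.imwrite('pics/w12.png',a)
p=cv2.imread('pics/fit2c.png');cv2.imwrite('pics/f3.png',cv2.resize(p[:240,30:270],None,fx=2.4,fy=2.4))
```

```text
(no output)
```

View pics/w12.png

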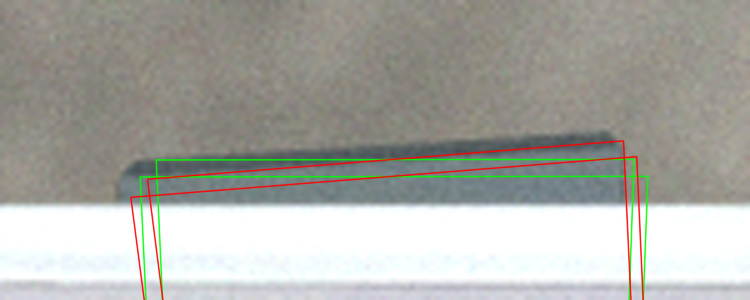

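View pics/f3.png

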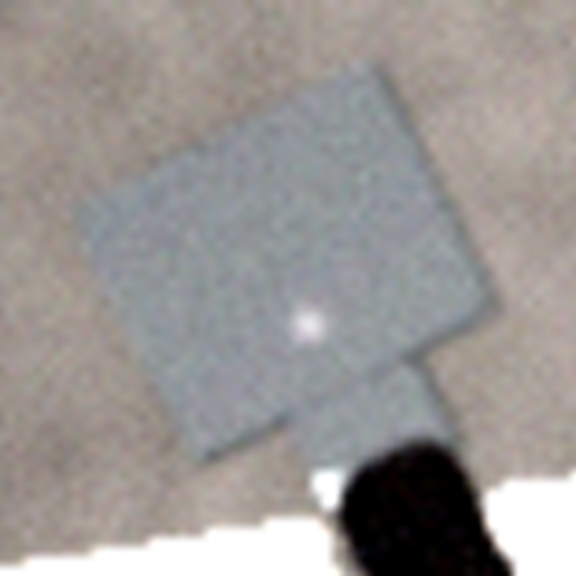

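Run:
```python
from plant import r
from h import *
p=r.snapshot('top');K,T=map(np.array,(p['intrinsics'],p['extrinsics']))
def f(u,v,z): return unproj(K,T,((30+u/2.4)/4+190-.5,v/2.4/4+192-.5),z)
L,Tp,Rr,B=[f(*c,.016)[:2] for c in((80,210),(372,63),(495,305),(203,458))]
print(L,Tp,Rr,B,np.linalg.norm(L-Tp),np.linalg.norm(Tp-Rr))
d=lambda a,b:np.arctan2(*(b-a)[::-1])
print([round(x,3) for x in(d(Rr,Tp),d(B,L),d(Tp,L)-np.pi/2,d(Rr,B)-np.pi/2)])
yaw=.477;c=(L+Tp+Rr+B)/4;x=np.array([np.cos(yaw),np.sin(yaw)]);print('org',c+.012*x)
pin=f(308,325,.026)[:2];print('org from pin',pin+.030*x)
s=r.get_state();o=c+.012*x;print(goal(s,o[0],o[1],.03,yaw))
w=r.snapshot('wrist');K=np.array(w['intrinsics']);TT=wristT(w,s);b=np.clip((w['img'].astype(float)-60)*2.5,0,255).astype(np.uint8)
o2=np.array([240,140]);a=cv2.resize(b[140:200,240:390],None,fx=5,fy=5,interpolation=cv2.INTER_CUBIC)
for z in(0,-.016):draw(a,K,TT,SC[:1],.545,.222,yaw,z,5,o2,(0,0,255))
cv2.imwrite('pics/w13.png',a)
```

```text
[0.54636252 0.26619633] [0.58146562 0.19786837] [0.52332924 0.16744537] [0.48749718 0.23542323] 0.07681756574942615 0.06561552858162292
[np.float64(0.482), np.float64(0.482), np.float64(0.475), np.float64(0.485)]
org [0.54532416 0.22224272]
org from pin [0.54476193 0.22335056]
([0.0038, -0.0034, 0.0597], [0.03, 0.01, -3.24])
```

View pics/w13.png

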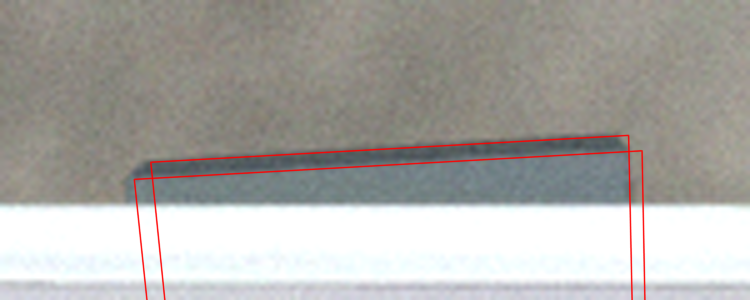

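The refined fit agrees between the top view (both corners and pin) and the wrist view: scraper origin (0.545, 0.2228), yaw 0.48. I'll correct the alignment and lower.

Emit:
{"fn": "carry_out", "kwargs": {"commands": [[0.004, -0.004, 0, 0, 0, -3.4], [0.004, -0.004, 0.02, 0, 0, -3.4], [0.004, -0.004, 0.04, 0, 0, -3.4], [0.004, -0.004, 0.055, 0, 0, -3.4], [0.004, -0.004, 0.063, 0, 0, -3.4], [0.004, -0.004, 0.066, 0, 0, -3.4], [0.004, -0.004, 0.066, 0, 0, -3.4], [0.004, -0.004, 0.066, 0, 0, -3.4]]}}

```text
clock: 14.15
tool_pos: [0.5455, 0.2242, 0.0243]
eef_rot: [0.971, 0.238, 0.001, -0.0]
contact_force: [0.4, -0.3, -1.2]
opening: 0.105
```

Run:
```python
from plant import r
from h import *
s=r.get_state();print(s['clock'],s['tool_pos'],s['contact_force'],s['opening'],goal(s,.545,.2228,.006,.48))
w=r.snapshot('wrist');K=np.array(w['intrinsics']);TT=wristT(w,s);b=np.clip(w['img']*1.5,0,255).astype(np.uint8)
draw(b,K,TT,SC,.545,.2228,.48,0,1,0,(0,255,0));draw(b,K,TT,BL,*s['tool_pos'][:2],.48,s['tool_pos'][2]+.0102,1,0,(0,0,255))
sc=r.snapshot('scene');a=crop(sc['img'],(335,130),60,6)[0];cv2.imwrite('pics/w14.png',np.hstack([b[100:340,130:510],np.zeros((240,10,3),np.uint8),cv2.resize(a,(240,240))]))
```

```text
14.15 [0.54549377 0.22424028 0.02430843] [ 0.39722775 -0.28701393 -1.22218122] 0.10535323114119148 ([-0.0011, 0.001, 0.0183], [0.01, -0.07, 0.08])
```

View pics/w14.png

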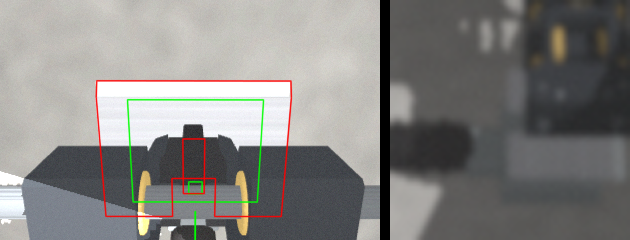

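Aligned: the pin's projection sits inside the projected notch. Lowering gently.

Emit:
{"fn": "carry_out", "kwargs": {"commands": [[-0.001, 0.001, 0.005, 0, 0, 0], [-0.001, 0.001, 0.01, 0, 0, 0], [-0.001, 0.001, 0.013, 0, 0, 0], [-0.001, 0.001, 0.015, 0, 0, 0], [-0.001, 0.001, 0.016, 0, 0, 0], [-0.001, 0.001, 0.016, 0, 0, 0], [-0.001, 0.001, 0.016, 0, 0, 0]]}}

```text
clock: 14.95
tool_pos: [0.5446, 0.2227, 0.0078]
eef_rot: [0.971, 0.238, 0.0, 0.0]
contact_force: [-0.4, -0.3, -1.4]
opening: 0.111
```

Run:
```python
from plant import r
from h import *
s=r.get_state();print(s['clock'],s['tool_pos'],s['contact_force'],s['opening'],goal(s,.545,.2228,.006,.48))
```

```text
14.95 [0.54463299 0.22272987 0.00777497] [-0.44820372 -0.31954658 -1.44188818] 0.11100306613856371 ([0.0004, 0.0001, 0.0018], [0.0, -0.01, 0.08])
```

Emit:
{"fn": "carry_out", "kwargs": {"commands": [[0, 0, 0.001, 0, 0, 0], [0, 0, 0.0015, 0, 0, 0], [0, 0, 0.0015, 0, 0, 0], [0, 0, 0.0015, 0, 0, 0]]}}

```text
clock: 15.35
tool_pos: [0.5446, 0.2227, 0.0062]
eef_rot: [0.971, 0.238, 0.0, 0.0]
contact_force: [-0.1, 0.4, -1.2]
opening: 0.109
```

Emit:
{"fn": "carry_out", "kwargs": {"commands": [[0, 0, 0.001, 0, 0, 0], [0, 0, 0.001, 0, 0, 0], [0, 0, 0.001, 0, 0, 0]]}}

```text
clock: 15.65
tool_pos: [0.5447, 0.2227, 0.0057]
eef_rot: [0.971, 0.238, 0.0, 0.0]
contact_force: [-0.6, -1.3, 5.7]
opening: 0.108
```

Contact came at the expected height with about 6 N. Releasing.

Emit:
{"fn": "carry_out", "kwargs": {"commands": [[0, 0, -0.0003, 0, 0, 0], [0, 0, -0.0003, 0, 0, 0], [0, 0, -0.0003, 0, 0, 0], [0, 0, -0.0003, 0, 0, 0], [0, 0, -0.0003, 0, 0, 0], [0, 0, -0.0003, 0, 0, 0]], "fingers": 140}}

```text
clock: 16.25
tool_pos: [0.5445, 0.2226, 0.0054]
eef_rot: [0.971, 0.238, -0.0, 0.0]
contact_force: [-1.1, 0.4, -0.0]
opening: 0.455
```

Emit:
{"fn": "carry_out", "kwargs": {"commands": [[0, 0, -0.01, 0, 0, 0], [0, 0, -0.03, 0, 0, 0], [0, 0, -0.07, 0, 0, 0], [0, 0, -0.12, 0, 0, 0], [0, 0, -0.15, 0, 0, 0], [0, 0, -0.15, 0, 0, 0]]}}

```text
clock: 16.85
tool_pos: [0.5477, 0.224, 0.1609]
eef_rot: [0.971, 0.238, 0.005, -0.001]
contact_force: [-0.7, -0.2, -1.3]
opening: 0.451
```

Run:
```python
from plant import r
from h import *
s=r.get_state();print(s['clock'],s['tool_pos'],s['contact_force'],s['opening'])
w=r.snapshot('wrist');K=np.array(w['intrinsics']);TT=wristT(w,s)
o=np.array([220,110]);a=cv2.resize(w['img'][110:260,220:420],None,fx=4,fy=4,interpolation=cv2.INTER_CUBIC)
draw(a,K,TT,SC[1:],.545,.2228,.48,0,4,o,(0,255,0));draw(a,K,TT,BL,.5447,.2227,.48,.016,4,o,(0,0,255))
cv2.imwrite('pics/w15.png',a)
```

```text
16.85 [0.54768249 0.22402923 0.16090117] [-0.67144137 -0.21089168 -1.32573917] 0.4514618615123374
```

View pics/w15.png

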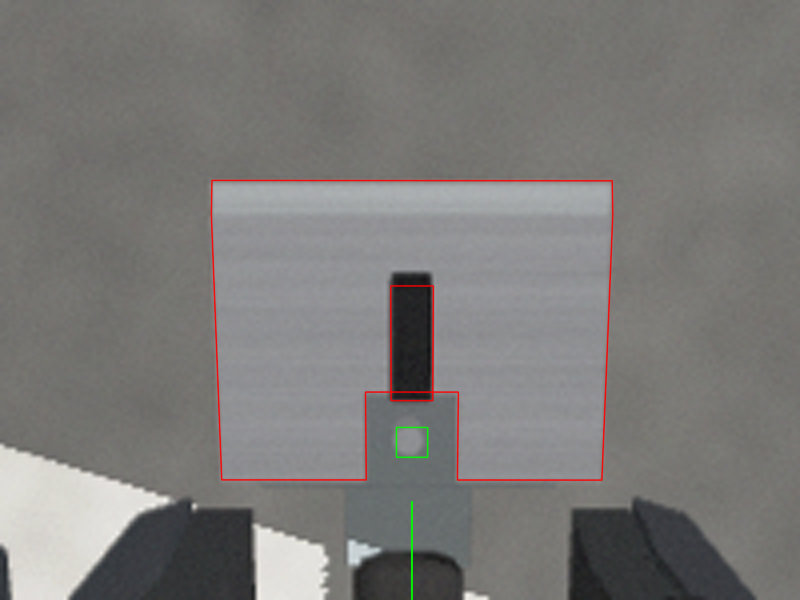

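The pin at (410,440) stands in the middle of the notch. The blade is square to the handle, with its cutting edge away, and it matches the overlay at bed height. I'll let the arm settle, check the other objects and hand in.

Emit:
{"fn": "carry_out", "kwargs": {"commands": [[0, 0, 0, 0, 0, 0], [0, 0, 0, 0, 0, 0], [0, 0, 0, 0, 0, 0], [0, 0, 0, 0, 0, 0]]}}

```text
clock: 17.3
tool_pos: [0.544, 0.2225, 0.1545]
eef_rot: [0.971, 0.238, -0.001, 0.0]
contact_force: [-0.7, -0.1, 0.7]
opening: 0.446
```

Run:
```python
from plant import r
from h import *
s=r.get_state();print(s['clock'],s['tool_pos'],s['contact_force'],np.abs(s['qd']).max())
p=r.snapshot('scene')
for l in('plain_blade','lantern'):print(l,[(np.round(d['xyz'],3),round(d['p'],2)) for d in r.spot_point(p,l)][:3])
w=r.snapshot('wrist');K=np.array(w['intrinsics']);TT=wristT(w,s)
print(r.finish_job())
```

```text
17.3 [0.54396387 0.22246144 0.15447104] [-0.65487369 -0.09531924  0.71769473] 0.0059767926357281705
plain_blade [(array([ 0.527, -0.225,  0.001]), 0.86)]
lantern [(array([ 0.759,  0.063, -0.   ]), 0.87)]
the job is handed in; nothing more can be done
None
```

The notched blade is on the scraper's bed and the job was handed in at about 17 s. `finish_job()` gives no verdict, so success rests on my own checks below.

- **Placing:** I lowered the blade until it touched the bed at about 6 N, at the expected height, then let go.
- **Final wrist picture:** It shows the pin in the middle of the notch and the cutting edge away from the handle. The blade outline matched the expected position at bed height to within about 1–2 mm, square to the handle.
- **Other objects:** The plain blade and lantern were found within about 3 mm of where they started, which is within measuring error. The arm was clear of everything when I handed in.

Two things went wrong on the way:

- **Missed grasps:** The first two tries closed on nothing, and the blade barely moved. The real fingertips sit about 19 mm short of the reported tool point, so they were just above the fin. I felt downward in small steps without contact and the third grasp held.
- **Scraper angle:** My first estimate was 0.42 rad. A wrist picture taken over the scraper showed it was off, and I corrected it to 0.48 rad before placing the blade.

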